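# Restack the turntable spindle's spacers by size

## Task

Rebuild the spacer stack on the turntable spindle: the blue large ring at the bottom, the yellow medium one on it and the orange small one on top, all threaded on the spindle and lying flat on one another. Someone has already put one of the smaller two on too early, so take it off and put it aside first; lower every spacer down rather than letting it drop, and leave the other things on the trolley where they are.

Things in the scene. Friction and masses are not known exactly. Their poses are not given: they have to be found in the camera images.
- spindle_seat (a point): Dish-turntable spindle, fixed to the worktop: grey round base 68 mm across and 12 mm high with an upright steel spindle of 10 mm diameter in its middle. This point is on the spindle's axis at the top face of the base, where the lowest spacer seats (12 mm above the worktop); z is up along the spindle. The spindle stands 58 mm above this point; its last 6 mm taper to 4.4 mm diameter.
- large_center (a point): The large spacer, loose: blue plastic ring, 50 mm outside diameter, 16 mm bore, 16 mm high, 45 g more or less, lying flat; the point is the centre of the ring (8 mm above its underside), z is its bore axis. It starts on one of the stands.
- medium_center (a point): The medium spacer, loose: yellow plastic ring, 42 mm outside diameter, 16 mm bore, 16 mm high, 35 g more or less, lying flat; the point is the centre of the ring (8 mm above its underside), z is its bore axis. It starts either on the spindle (the medium or the small one is there) or on a stand.
- small_center (a point): The small spacer, loose: orange plastic ring, 34 mm outside diameter, 16 mm bore, 16 mm high, 25 g more or less, lying flat; the point is the centre of the ring (8 mm above its underside), z is its bore axis. It starts either on the spindle (the medium or the small one is there) or on a stand.
- stand_0_top (a point): One of three equal parking stands, fixed: grey plastic disc 60 mm across and 12 mm high with a flat top; the point is the centre of the top. Two stands hold a spacer at the start, one is empty.
- stand_1_top (a point): One of three equal parking stands, fixed: grey plastic disc 60 mm across and 12 mm high with a flat top; the point is the centre of the top. Two stands hold a spacer at the start, one is empty.
- stand_2_top (a point): One of three equal parking stands, fixed: grey plastic disc 60 mm across and 12 mm high with a flat top; the point is the centre of the top. Two stands hold a spacer at the start, one is empty.
- cap_center (a point): Steel lamp cap, loose, upright, 41 mm across, 42 mm high; a bystander to leave alone. The point is half-way up on its middle.
- bung_center (a point): Cork-coloured tube stopper lying down, loose, 16 x 27 x 16 mm high; a bystander to leave alone. The point is half-way up on its middle.
- stack_center (a point): Stack of two glass dishes, loose, 99 mm across, 40 mm high; a bystander to leave alone. The point is half-way up on its middle.
- broth_center (a point): Glass bottle of amber broth with blue cap, loose, upright, 86 mm across, 180 mm high; a bystander to leave alone. The point is half-way up on its middle.
- lighter_center (a point): Green lighter lying flat, loose, 24 mm (x) by 80 mm (y) by 12 mm high; a bystander to leave alone. The point is half-way up on its middle.

How it is judged:
By the outcome, as a careful person would: the job done as asked, in the order asked, and still so for the second after the job is handed in, with the robot touching nothing.
It also fails if it takes over 72 s, if anything falls off the work surface, if the arm or the gripper's body presses on something with over 40 N, if the wrist force passes 120 N, or if a joint passes its speed limit or range.

## Robot

A 7-joint arm with a two-finger parallel gripper is mounted at the origin on a cart in front of the work surface, level with it; the furniture and walls round the work are solid. World frame = base frame: x ahead of the robot, y to its left, z up, the work surface at z = 0. Lengths are in m, angles in rad, forces in N, time in s.
With the tool pointing down it reaches from about 0.425 to 0.925 m from the base axis. Payload 6.8 kg.
Tool frame: the origin (TCP) lies on the centre line of the jaws, within the pads' length; the fingertips stand 8 mm ahead of it and the grasp point (between the pads) lies 11 mm behind it (bot.tips_ahead is the distance from the TCP to the fingertips, in m); z points along the fingers, y is the line along which they close (so a half turn about z gives the same grasp; the last joint's range is limited). The gripper opens to 85 mm and grips with 20 to 120 N. Pads are 22 mm wide; open, the fingers measure 114 mm over their backs; the gripper's body (76 mm by 85 mm) begins 54 mm behind the grasp point. The pads swing forward as they close: fully open they stand 13 mm farther back than shut.
Start: joints at [1.092, 0.477, 0.022, 1.555, -0.011, 1.109, -0.083], TCP at [0.245, -0.629, 0.239] pointing down, gripper open.
Joint ranges: [-2.96, 2.96], [-0.34, 2.1], [-1.41, 1.46], [0.24, 2.44], [-1.37, 4.51], [0.17, 1.92], [-2.96, 2.96]. Speed limits (rad/s): [2.39, 2.39, 3.14, 3.14, 3.14, 3.14, 3.14].

## Interface

Orientations are given as a unit quaternion [w, x, y, z].
In Python, from station import bot gives the robot as it stands.
- The arm moves only by the tool send_rows, never from a script. Its argument "deltas" is text: rows parted by semicolons, each of 4 numbers parted by spaces: the shift along the tool's x, y, z in m, then the turn about the tool's z in degrees. In form: x y z spin; .... A call has 1 to 5 rows; each row is the pose to reach, as a shift and turn from the pose commanded when the call began, along the tool's axes at that moment; what a row does not reach only later rows make up. A row lasts 1/10 s, in which the tool goes at most 50 mm and 8.59 degrees, less where a joint would pass 70% of its speed; a pose out of reach is approached as far as the arm can. A call with a gripper value outside its range is refused whole. "claw" is the opening, from 0 (shut) to 1 (fully open), set as the call begins (left out, the last holds). The fingers move at their own pace and stop on an object; "force" is the grip in N (left out, the last holds). Time passes only in rows, so rows that repeat a pose let the fingers close. It gives the time, the measured TCP pose, the force, the opening and the grip force at its end, in the units of the state.
- bot.get_obs(): the state, without advancing time (a new reading comes with each control period).
- bot.read_camera(name): name is "scene" or "side" or "wrist"; returns a dict with "img" (420x560x3 uint8, red, green, blue), "depth" (420x560 float32, m along the optical axis (not along the pixel's ray), 0 where there is no reading), "fx", "fy", "cx", "cy" (pixels), "camera_from_world" (4x4, takes a point from world to camera coordinates). Camera axes: x right, y up, looking along -z (the intrinsics and any distortion apply to the point x, -y, -z); pixel columns grow to the right and rows downward; lengths in m; the calibration is good to about 2 mm. The wrist camera is an equidistant fisheye: a pixel r from the principal point sees the ray r / f radians off the axis. A picture is of the moment at which its call begins.
- bot.hand_in(): hands the job in; it is judged then, once.
Trained networks look in a picture, given as the dict that the camera call returned (one of the last four; its "shot" number tells which), for a name from the list of things; names that differ only in an ending like _2 or _b are one class to them, and where a whole thing is asked for, a point or a joint stands for the part that bears it (a point fixed in the world has none). Each returns a list of dicts, best first, with "confidence" (0 to 1); they miss things now and then, are a little off and sometimes report something else, mostly with a low value. They report only what shows in the picture. A call takes as long as a camera call.
- bot.masks_of(picture, query): "mask" (420x560 bool, what is visible of it).
- bot.landmark_of(picture, query): "xyz" ([x, y, z] in m, in world coordinates, good to about 4 mm: a listed point, or the origin of a listed thing).
The state is a dict: "t": time; "q": joint angles; "joint_vel": joint speeds; "joint_torque": joint torques, N m; "eef_pos": TCP position; "tool_rot": TCP orientation; "contact_force": force on the tool from outside, world axes, zero at the start; "torque": the same for the moment, N m; "gripper_width": opening from 0.0 (shut) to 1.0 (fully open); "grasp_force": force on a finger pad.
Only numpy, scipy, OpenCV 4.12 (cv2) and the standard library are available. Lean on these libraries where they do the work, as an engineer would, in place of code of your own. Each camera call takes 0.05 s, during which the arm holds its last target. There are 200 camera calls.

## Working session

There is one attempt and no reset: what is moved stays moved. The work goes in short steps, Python scripts to look and compute and a tool call to move; the robot and the scene stay as the last step left them, time stands still between calls to the robot, and variables do not carry over. Pictures are saved under pics/ and viewed, at most 10 in all, crops included, and the job is handed in when it is done.

Besides the shell and the picture viewer there is one more tool, called after "Call:" as name(argument=value, ...), one argument or row to a line, values as JSON. send_rows: Moves the arm, as the interface text tells. Its arguments: {"type":"object","properties":{"deltas":{"type":"string"},"claw":{"type":"number"},"force":{"type":"number"}},"required":["deltas"]}

```bash
mkdir -p pics
cat > h.py <<'E'
import numpy as np, cv2
from station import bot
def cloud(p):
    d=p["depth"];v,u=np.mgrid[:420,:560]
    T=np.linalg.inv(p["camera_from_world"])
    P=np.stack([(u-p["cx"])/p["fx"]*d,-(v-p["cy"])/p["fy"]*d,-d,np.ones_like(d)],-1)
    return (P@T.T)[...,:3]
def save(p,n): cv2.imwrite(f"pics/{n}.png",cv2.cvtColor(p["img"],cv2.COLOR_RGB2BGR))
E
python3 - <<'E'
from h import *
o=bot.get_obs();print({k:np.round(o[k],3) for k in("t","q","eef_pos","tool_rot","gripper_width")})
ims=[]
for c in("scene","side"):
    p=bot.read_camera(c);ims.append(p["img"]);C=cloud(p);save(p,c+"0")
    print(c,np.round(np.linalg.inv(p["camera_from_world"])[:3,3],2))
    for n in("spindle_seat","large_center","medium_center","small_center","stand_0_top","cap_center","bung_center","stack_center","broth_center","lighter_center"):
        print(n,[(np.round(r["xyz"],3).tolist(),round(r["confidence"],2)) for r in bot.landmark_of(p,n)[:4]])
    for n in("large_center","medium_center","small_center"):
        m=bot.masks_of(p,n)
        if m:
            q=C[m[0]["mask"]&(p["depth"]>0)]; 
            if len(q): z=np.percentile(q[:,2],90); t=q[abs(q[:,2]-z)<.004];print(n,len(q),"top z",z.round(3),"mid",((t.min(0)+t.max(0))/2).round(4),(t.max(0)-t.min(0)).round(3))
cv2.imwrite("pics/a.png",cv2.cvtColor(np.vstack(ims),cv2.COLOR_RGB2BGR)[:, :][::1])
E
```

```text
{'t': np.float64(0.0), 'q': array([ 1.092,  0.478,  0.022,  1.556, -0.011,  1.109, -0.083]), 'eef_pos': array([ 0.244, -0.629,  0.238]), 'tool_rot': array([-0.001,  0.983,  0.184, -0.   ]), 'gripper_width': np.float64(0.999)}
scene [ 0.16 -0.11  0.78]
spindle_seat [([0.522, -0.354, 0.013], 0.56)]
large_center [([0.39, -0.444, 0.02], 0.74), ([0.5, -0.444, 0.02], 0.74)]
medium_center [([0.521, -0.356, 0.018], 0.74)]
small_center [([0.473, -0.518, 0.019], 0.61)]
stand_0_top [([0.394, -0.44, 0.009], 0.52)]
cap_center [([0.504, -0.443, 0.021], 0.56)]
bung_center [([0.632, -0.467, 0.008], 0.52), ([0.5, -0.442, 0.022], 0.19)]
stack_center [([0.504, -0.618, 0.018], 0.71)]
broth_center [([0.585, -0.548, 0.09], 0.75), ([0.471, -0.517, 0.01], 0.52)]
lighter_center [([0.38, -0.518, 0.003], 0.67)]
large_center 367 top z 0.028 mid [ 0.3947 -0.4396  0.0273] [0.047 0.048 0.006]
medium_center 234 top z 0.029 mid [ 0.5192 -0.3544  0.0281] [0.039 0.04  0.007]
small_center 170 top z 0.028 mid [ 0.4714 -0.5196  0.0271] [0.032 0.033 0.007]
side [0.25 0.24 0.42]
spindle_seat [([0.521, -0.353, 0.013], 0.79), ([0.586, -0.419, 0.011], 0.55)]
large_center [([0.4, -0.437, 0.022], 0.72)]
medium_center [([0.522, -0.353, 0.018], 0.96)]
small_center [([0.472, -0.521, 0.022], 0.82)]
stand_0_top [([0.398, -0.44, 0.007], 0.88), ([0.476, -0.524, 0.012], 0.31)]
cap_center [([0.5, -0.442, 0.022], 0.64)]
bung_center [([0.632, -0.471, 0.005], 0.67)]
stack_center [([0.504, -0.618, 0.017], 0.78)]
broth_center [([0.584, -0.546, 0.086], 0.88)]
lighter_center [([0.377, -0.521, 0.006], 0.94)]
large_center 730 top z 0.028 mid [ 0.3966 -0.439   0.0272] [0.049 0.051 0.006]
medium_center 538 top z 0.028 mid [ 0.5198 -0.3534  0.0274] [0.041 0.041 0.006]
small_center 319 top z 0.028 mid [ 0.4722 -0.5188  0.0269] [0.032 0.034 0.005]
```

View pics/scene0.png

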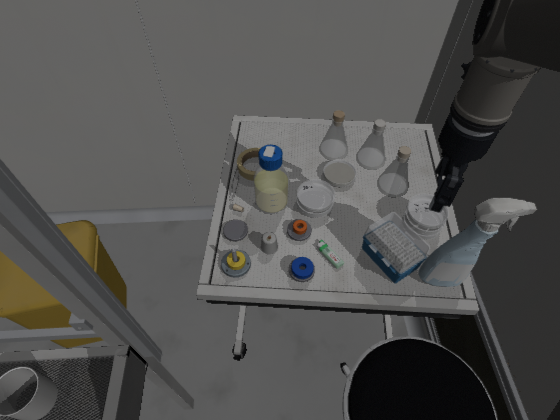

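View pics/side0.png

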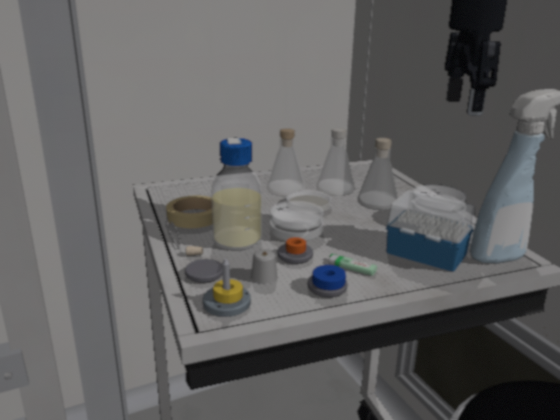

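Medium (yellow) is on the spindle at about scene px (236,261). The empty stand is at (235,230), large is on a stand at (302,268) and small at (300,228). Next I'll refine the spindle axis, the empty stand and the rim height.

Run:
```python
from h import *
print(bot.tips_ahead)
for c in("scene","side"):
    p=bot.read_camera(c);C=cloud(p);x,y,z=C[...,0],C[...,1],C[...,2];ok=p["depth"]>0
    def near(a,b,r,z0,z1): return C[ok&(np.hypot(x-a,y-b)<r)&(z>z0)&(z<z1)]
    s=near(.521,-.354,.015,.036,.085);print(c,"spindle n",len(s),s.mean(0).round(4) if len(s) else "", np.ptp(s,0).round(4) if len(s) else "")
    if len(s): print(s[s[:,2]>.06].mean(0).round(4), s[:,2].max().round(4))
    for nm,a,b in(("base",.521,-.354),("empty",.586,-.419),("Lst",.396,-.439),("Sst",.472,-.519)):
        q=near(a,b,.045,.007,.016);(cc,r)=cv2.minEnclosingCircle(q[:,:2].astype(np.float32));print(nm,len(q),np.round(cc,4),round(r,4),np.median(q[:,2]).round(4))
    for nm,a,b in(("L",.396,-.439),("M",.521,-.354),("S",.472,-.519)):
        q=near(a,b,.028,.025,.031);(cc,r)=cv2.minEnclosingCircle(q[:,:2].astype(np.float32));print(nm,len(q),np.round(cc,4),round(r,4))
    for yy in np.arange(-.34,-.24,.01):
        q=C[ok&(abs(x-.46)<.04)&(abs(y-yy)<.005)]; print(round(yy,2),np.percentile(q[:,2],[5,50,95]).round(3) if len(q) else None,end=' ')
    print()
p=bot.read_camera("wrist");save(p,"w0")
```

```text
0.008
scene spindle n 47 [ 0.5197 -0.3524  0.0548] [0.0096 0.0102 0.0335]
[ 0.5208 -0.353   0.0653] 0.0699
base 339 [ 0.522  -0.3529] 0.0348 0.0108
empty 405 [ 0.5868 -0.4162] 0.0306 0.0108
Lst 137 [ 0.3977 -0.4406] 0.0299 0.0109
Sst 253 [ 0.4717 -0.5194] 0.0301 0.0109
L 284 [ 0.3959 -0.4396] 0.025
M 165 [ 0.5193 -0.3544] 0.0208
S 94 [ 0.4714 -0.5199] 0.0168
-0.34 [-0.803 -0.003  0.01 ] -0.33 [-0.804 -0.004  0.002] -0.32 [-0.804 -0.005  0.   ] -0.31 [-0.804 -0.01  -0.   ] -0.3 [-0.805 -0.018 -0.   ] -0.29 [-0.805 -0.024 -0.001] -0.28 [-0.806 -0.025 -0.001] -0.27 [-0.805 -0.8   -0.006] -0.26 [-0.807 -0.802 -0.797] -0.25 [-0.807 -0.801 -0.795] -0.24 [-0.805 -0.801 -0.796] 
side spindle n 162 [ 0.5216 -0.3507  0.0531] [0.0094 0.0098 0.0343]
[ 0.5217 -0.3514  0.0653] 0.0703
base 646 [ 0.5225 -0.352 ] 0.0343 0.0116
empty 647 [ 0.5873 -0.4153] 0.0306 0.0118
Lst 303 [ 0.3981 -0.4393] 0.0299 0.0115
Sst 376 [ 0.4737 -0.5179] 0.0303 0.0117
L 448 [ 0.3973 -0.4395] 0.0257
M 338 [ 0.5209 -0.3527] 0.022
S 147 [ 0.4718 -0.5194] 0.0177
-0.34 [-0.078 -0.007  0.009] -0.33 [-0.077 -0.015  0.   ] -0.32 [-0.078 -0.02  -0.001] -0.31 [-0.077 -0.023 -0.001] -0.3 [-0.078 -0.025 -0.001] -0.29 [-0.077 -0.018 -0.001] -0.28 [-0.025 -0.012 -0.001] -0.27 [-0.025 -0.014 -0.002] -0.26 None -0.25 None -0.24 None
```

```bash
cat >> h.py <<'E'
from scipy.spatial.transform import Rotation as R
def to(*w):
    "tool-axes shift from the present pose to world point w"
    o=bot.get_obs();q=o["tool_rot"];r=R.from_quat([q[1],q[2],q[3],q[0]])
    print("t",round(o["t"],2),"pos",np.round(o["eef_pos"],4),"xaxis",r.as_matrix()[:,0].round(3),"zaxis",r.as_matrix()[:,2].round(3),"F",np.round(o["contact_force"],1),"w",round(float(o["gripper_width"]),3),"g",o["grasp_force"])
    for t in w: print("to",t,"shift",(1000*r.inv().apply(np.array(t)-o["eef_pos"])).round(1),"mm")
E
python3 - <<'E'
from h import *
to((.520,-.3535,.238),(.520,-.3535,.12))
p=bot.read_camera("scene");C=cloud(p)
q=C[(p["depth"]>0)&(C[...,2]>.1)&(C[...,2]<.3)&(C[...,1]<-.3)]
h,a,b=np.histogram2d(q[:,0],q[:,1],bins=[np.arange(0,.8,.05),np.arange(-.9,-.25,.05)]);print(h.astype(int))
E
```

```text
t 1.55 pos [ 0.2446 -0.6292  0.2393] xaxis [ 0.932  0.362 -0.   ] zaxis [-0. -0. -1.] F [ 0.4 -0.4 -0.5] w 1.001 g 0.0
to (0.52, -0.3535, 0.238) shift [ 356.6 -157.1    1.3] mm
to (0.52, -0.3535, 0.12) shift [ 356.6 -157.1  119.3] mm
[[ 119  158    0    0    0    0    0    0    0    0    0    0]
 [ 620    0    0    0   28    0    0    0    0    0    0    0]
 [   0    0    0    0  497 1214    0    0    0    0    0    0]
 [   0    0    0    0   35 1104    0    0    0    0    0    0]
 [   0    0    0    0    0    0  258    0    0    0    0    0]
 [   0    0    0    0   53    0    0    0    0    0    0    0]
 [   0    0    0    0    0    0    0    0    0    0    0    0]
 [   0   33  180    0    0    0    0    0    0    0    0    0]
 [   0    0    0    0    0    0    0    0    0    0    0    0]
 [  11  182    0    0    0    0    0    0    0    0    0    0]
 [   0    0    0    0    0    0   15   36    0    0    0    0]
 [   0   37  145    0    0    0  173  799    0    0    0    0]
 [   0    0    0    0    0    0    7   88    0    0    0    0]
 [   0    0    0    0    0    0    0    0    0    0    0    0]
 [   0    0    0    0    0    0    0    0    0    0    0    0]]
```

Call:
send_rows(
  deltas="0.047 0.018 0 0; 0.093 0.030 0 0; 0.135 0.003 0 0; 0.175 -0.027 0 0; 0.215 -0.055 0 0",
  claw=0.7,
)

```text
t: 2.1
eef_pos: [0.4262, -0.4982, 0.2391]
tool_rot: [-0.0, 0.983, 0.184, 0.0]
contact_force: [0.8, -0.7, -0.2]
gripper_width: 0.697
grasp_force: 0.0
```

Call:
send_rows(
  deltas="0.04 -0.028 0.02 0; 0.08 -0.058 0.04 0; 0.117 -0.086 0.06 0; 0.1415 -0.102 0.09 0; 0.1415 -0.102 0.119 0",
)

```text
t: 2.6
eef_pos: [0.5248, -0.3465, 0.1197]
tool_rot: [-0.001, 0.982, 0.189, 0.002]
contact_force: [0.2, -0.2, -0.5]
gripper_width: 0.701
grasp_force: 0.0
```

Call:
send_rows(
  deltas="0 0 0 0; 0 0 0 0; 0 0 0 0",
)

```text
t: 2.9
eef_pos: [0.5202, -0.3558, 0.1222]
tool_rot: [0.001, 0.983, 0.183, 0.001]
contact_force: [-1.0, -0.7, 0.4]
gripper_width: 0.7
grasp_force: 0.0
```

Run:
```python
from h import *
to((.520,-.3535,.12),(.520,-.3535,.024))
p=bot.read_camera("side");C=cloud(p);a=p["img"]
q=C[(p["depth"]>0)&(np.hypot(C[...,0]-.52,C[...,1]+.3535)<.07)&(C[...,2]>.08)]
print("lowest finger",np.percentile(q[:,2],[0,1,3]).round(4),len(q))
w=bot.read_camera("wrist")
s=cv2.resize(a[150:360,120:400],(560,420))
save({"img":np.vstack([s[:,:],])},"side1");save(w,"w1")
cv2.imwrite("pics/c1.png",cv2.cvtColor(np.hstack([cv2.resize(s,(400,300)),cv2.resize(w["img"],(400,300))]),cv2.COLOR_RGB2BGR))
```

```text
t 2.9 pos [ 0.5202 -0.3558  0.1222] xaxis [0.933 0.36  0.001] zaxis [ 0.002 -0.002 -1.   ] F [-1.  -0.7  0.4] w 0.7 g 0.0
to (0.52, -0.3535, 0.12) shift [ 0.6 -2.2  2.2] mm
to (0.52, -0.3535, 0.024) shift [ 0.5 -2.5 98.2] mm
lowest finger [0.1185 0.13   0.1452] 11672
```

View pics/c1.png

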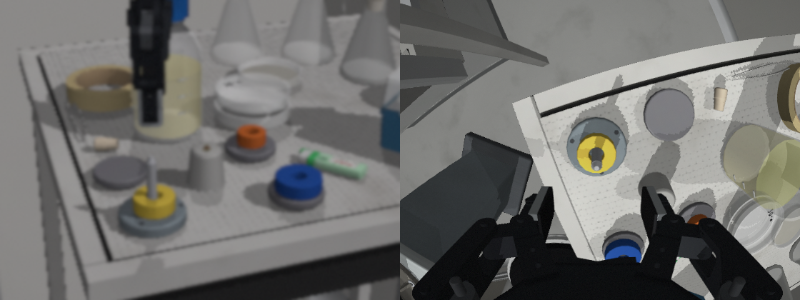

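Call:
send_rows(
  deltas="0 0 0.01 0; 0 0 0.02 0; 0 0 0.02 0; 0 0 0.02 0; 0 0 0.02 0",
)

```text
t: 3.5
eef_pos: [0.5201, -0.3537, 0.1003]
tool_rot: [0.0, 0.983, 0.184, 0.0]
contact_force: [-1.1, 0.4, -0.3]
gripper_width: 0.7
grasp_force: 0.0
```

Run:
```python
from h import *
to((.520,-.3535,.021))
p=bot.read_camera("side");C=cloud(p)
for n in (p,bot.read_camera("scene")):
    C=cloud(n);q=C[(n["depth"]>0)&(np.hypot(C[...,0]-.52,C[...,1]+.3535)<.07)&(C[...,2]>.078)]
    print("lowest finger",np.percentile(q[:,2],[0,1,3]).round(4),len(q))
```

```text
t 3.5 pos [ 0.5201 -0.3537  0.1003] xaxis [0.932 0.362 0.   ] zaxis [ 0.  0. -1.] F [-1.1  0.4 -0.3] w 0.7 g 0.0
to (0.52, -0.3535, 0.021) shift [-0.  -0.2 79.3] mm
lowest finger [0.0971 0.1098 0.126 ] 13347Traceback (most recent call last):
  File "<stdin>", line 6, in <module>
    return _quantile_unchecked(
        a, q, axis, out, overwrite_input, method, keepdims, weights)
    return _ureduce(a,
                    func=_quantile_ureduce_func,
    ...<5 lines>...
                    overwrite_input=overwrite_input,
                    method=method)
    r = func(a, **kwargs)
    result = _quantile(arr,
                       quantiles=q,
    ...<2 lines>...
                       out=out,
                       weights=wgt)
    slices_having_nans = np.isnan(arr[-1, ...])
                                  ~~~^^^^^^^^^
IndexError: index -1 is out of bounds for axis 0 with size 0
```

Call:
send_rows(
  deltas="0 0 0.025 0; 0 0 0.05 0; 0 0 0.067 0; 0 0 0.075 0; 0 0 0.0795 0",
)

```text
t: 4.1
eef_pos: [0.5199, -0.3536, 0.0202]
tool_rot: [-0.0, 0.983, 0.184, -0.0]
contact_force: [-0.2, -0.1, -0.4]
gripper_width: 0.696
grasp_force: 0.0
```

Call:
send_rows(
  deltas="0 0 0 0; 0 0 0 0; 0 0 0 0; 0 0 0 0; 0 0 0 0",
  claw=0.35,
  force=25,
)

```text
t: 4.6
eef_pos: [0.5204, -0.3539, 0.0215]
tool_rot: [0.0, 0.983, 0.184, 0.0]
contact_force: [-0.5, 0.3, 2.2]
gripper_width: 0.479
grasp_force: 25.5
```

Call:
send_rows(
  deltas="0 0 -0.003 0; 0 0 -0.006 0; 0 0 -0.01 0; 0 0 -0.01 0",
)

```text
t: 5.0
eef_pos: [0.5204, -0.3539, 0.0315]
tool_rot: [0.0, 0.983, 0.184, 0.0]
contact_force: [0.0, -0.9, -0.6]
gripper_width: 0.473
grasp_force: 25.4
```

Run:
```python
from h import *
to((.520,-.3535,.12),(.587,-.416,.12))
p=bot.read_camera("side");C=cloud(p);
m=bot.masks_of(p,"medium_center");q=C[m[0]["mask"]];print(np.percentile(q,[2,50,98],axis=0).round(3), [(r["xyz"],r["confidence"]) for r in bot.landmark_of(p,"medium_center")])
a=cv2.resize(p["img"][200:340,150:350],(600,420));save({"img":a},"side2")
```

```text
t 5.0 pos [ 0.5204 -0.3539  0.0315] xaxis [0.932 0.362 0.001] zaxis [ 0.001 -0.001 -1.   ] F [ 0.  -0.9 -0.6] w 0.473 g 25.35727897658944
to (0.52, -0.3535, 0.12) shift [ -0.1  -0.4 -88.5] mm
to (0.587, -0.416, 0.12) shift [ 39.7  82.1 -88.4] mm
[[ 0.5   -0.403 -0.001]
 [ 0.508 -0.347  0.037]
 [ 0.548 -0.324  0.051]] [([0.5212, -0.3534, 0.0302], 0.73), ([0.4733, -0.5193, 0.0208], 0.53)]
```

View pics/side2.png

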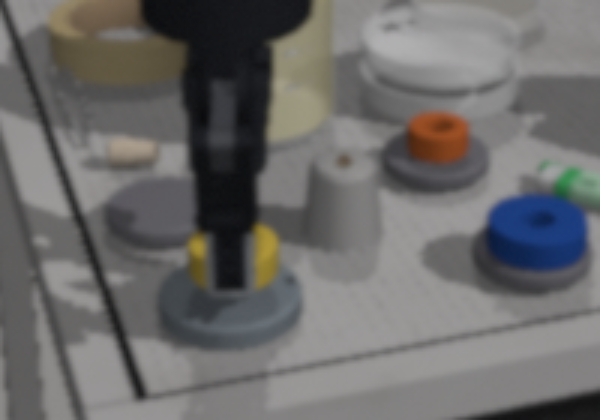

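Yellow is gripped (px (235,260) in the crop) and lifted 10 mm. Next it goes up and over to the empty stand.

Call:
send_rows(
  deltas="0 0 -0.02 0; 0 0 -0.04 0; 0 0 -0.06 0; 0 0 -0.075 0; 0 0 -0.088 0",
)

```text
t: 5.65
eef_pos: [0.52, -0.3537, 0.1197]
tool_rot: [0.0, 0.983, 0.184, 0.0]
contact_force: [0.3, -0.3, -0.6]
gripper_width: 0.479
grasp_force: 28.3
```

Call:
send_rows(
  deltas="0.01 0.02 0 0; 0.022 0.045 0 0; 0.032 0.068 0 0; 0.038 0.079 0 0; 0.0397 0.0821 0 0",
)

```text
t: 6.15
eef_pos: [0.5872, -0.4165, 0.1183]
tool_rot: [-0.0, 0.983, 0.184, -0.0]
contact_force: [-0.7, 0.6, -0.4]
gripper_width: 0.478
grasp_force: 28.3
```

Call:
send_rows(
  deltas="0 0 0.02 0; 0 0 0.04 0; 0 0 0.06 0; 0 0 0.07 0; 0 0 0.07 0",
)

```text
t: 6.65
eef_pos: [0.5854, -0.4146, 0.047]
tool_rot: [-0.001, 0.983, 0.184, -0.001]
contact_force: [0.4, -0.6, -0.3]
gripper_width: 0.477
grasp_force: 28.3
```

Run:
```python
from h import *
to((.587,-.416,.022))
for c in("scene","side"): print([(np.round(r["xyz"],4),r["confidence"]) for r in bot.landmark_of(bot.read_camera(c),"medium_center")])
```

```text
t 6.65 pos [ 0.5854 -0.4146  0.047 ] xaxis [ 0.932  0.363 -0.002] zaxis [-0.003  0.002 -1.   ] F [ 0.4 -0.6 -0.3] w 0.477 g 28.28544968739152
to (0.587, -0.416, 0.022) shift [ 1.1  2.  25. ] mm
[]
[(array([ 0.5892, -0.4146,  0.0465]), 0.65)]
```

Call:
send_rows(
  deltas="0 0 0.008 0; 0 0 0.016 0; 0 0 0.022 0; 0 0 0.022 0; 0 0 0.022 0",
)

```text
t: 7.35
eef_pos: [0.5866, -0.4157, 0.0264]
tool_rot: [-0.0, 0.983, 0.184, -0.0]
contact_force: [-0.2, -0.1, -0.9]
gripper_width: 0.473
grasp_force: 28.3
```

Call:
send_rows(
  deltas="0 0 0.002 0; 0 0 0.004 0; 0 0 0.0055 0; 0 0 0.0055 0; 0 0 0.0055 0",
)

```text
t: 7.85
eef_pos: [0.5868, -0.4159, 0.0215]
tool_rot: [0.0, 0.983, 0.184, 0.0]
contact_force: [-0.8, -0.1, 1.5]
gripper_width: 0.479
grasp_force: 28.5
```

Call:
send_rows(
  deltas="0 0 0 0; 0 0 0 0; 0 0 0 0",
  claw=0.62,
)

```text
t: 8.15
eef_pos: [0.5868, -0.4157, 0.0212]
tool_rot: [-0.0, 0.983, 0.184, 0.0]
contact_force: [0.2, -0.0, -0.2]
gripper_width: 0.618
grasp_force: 0.0
```

Call:
send_rows(
  deltas="0 0 -0.02 0; 0 0 -0.05 0; 0 0 -0.075 0; 0 0 -0.09 0; 0 0 -0.1 0",
  claw=0.8,
)

```text
t: 8.65
eef_pos: [0.5871, -0.416, 0.1227]
tool_rot: [0.001, 0.983, 0.184, 0.001]
contact_force: [0.7, -0.6, 0.1]
gripper_width: 0.797
grasp_force: 0.0
```

Run:
```python
from h import *
to((.3968,-.4395,.12),(.3968,-.4395,.023))
for c in("scene","side"):
    p=bot.read_camera(c);C=cloud(p)
    for n in("medium_center","large_center"):
        print(c,n,[(np.round(r["xyz"],4),r["confidence"]) for r in bot.landmark_of(p,n)[:2]])
```

```text
t 8.65 pos [ 0.5871 -0.416   0.1227] xaxis [0.932 0.362 0.001] zaxis [ 0.001 -0.001 -1.   ] F [ 0.7 -0.6  0.1] w 0.797 g 0.0
to (0.3968, -0.4395, 0.12) shift [-185.9  -47.1    2.4] mm
to (0.3968, -0.4395, 0.023) shift [-186.   -47.2   99.4] mm
scene medium_center []
scene large_center []
side medium_center [(array([ 0.5882, -0.4146,  0.0206]), 0.94)]
side large_center []
```

Call:
send_rows(
  deltas="-0.04 -0.010 0 0; -0.085 -0.021 0 0; -0.13 -0.032 0 0; -0.165 -0.042 0 0; -0.186 -0.047 0 0",
  claw=0.75,
)

```text
t: 9.45
eef_pos: [0.3919, -0.4397, 0.1202]
tool_rot: [-0.001, 0.983, 0.183, -0.002]
contact_force: [0.6, -0.7, -0.5]
gripper_width: 0.757
grasp_force: 0.0
```

Call:
send_rows(
  deltas="0 0 0.015 0; 0 0 0.03 0; 0 0 0.045 0; 0 0 0.045 0; 0 0 0.045 0",
)

```text
t: 9.95
eef_pos: [0.3971, -0.4385, 0.0752]
tool_rot: [-0.001, 0.983, 0.185, -0.0]
contact_force: [-0.0, -0.3, 0.3]
gripper_width: 0.753
grasp_force: 0.0
```

Run:
```python
from h import *
to((.3968,-.4395,.023))
```

```text
t 9.95 pos [ 0.3971 -0.4385  0.0752] xaxis [ 0.931  0.364 -0.   ] zaxis [-0.001  0.001 -1.   ] F [-0.  -0.3  0.3] w 0.753 g 0.0
to (0.3968, -0.4395, 0.023) shift [-0.6  0.9 52.2] mm
```

Call:
send_rows(
  deltas="0 0 0.015 0; 0 0 0.03 0; 0 0 0.042 0; 0 0 0.05 0; 0 0 0.053 0",
)

```text
t: 10.45
eef_pos: [0.3958, -0.4388, 0.0219]
tool_rot: [-0.001, 0.983, 0.184, -0.001]
contact_force: [-0.2, -0.6, 0.0]
gripper_width: 0.75
grasp_force: 0.0
```

Call:
send_rows(
  deltas="0 0 0 0; 0 0 0 0; 0 0 0 0; 0 0 0 0; 0 0 0 0",
  claw=0.45,
  force=28,
)

```text
t: 10.95
eef_pos: [0.3965, -0.4395, 0.0236]
tool_rot: [0.0, 0.983, 0.184, 0.0]
contact_force: [0.7, 0.5, -1.1]
gripper_width: 0.559
grasp_force: 29.2
```

Call:
send_rows(
  deltas="0 0 -0.005 0; 0 0 -0.02 0; 0 0 -0.05 0; 0 0 -0.08 0; 0 0 -0.1 0",
)

```text
t: 11.45
eef_pos: [0.3971, -0.4402, 0.1268]
tool_rot: [0.001, 0.983, 0.184, 0.001]
contact_force: [0.2, -0.5, 0.2]
gripper_width: 0.561
grasp_force: 29.3
```

Run:
```python
from h import *
to((.522,-.3525,.12),(.522,-.3525,.023))
```

```text
t 11.45 pos [ 0.3971 -0.4402  0.1268] xaxis [0.932 0.362 0.001] zaxis [ 0.002 -0.002 -1.   ] F [ 0.2 -0.5  0.2] w 0.561 g 29.265944017097354
to (0.522, -0.3525, 0.12) shift [148.2 -36.5   6.9] mm
to (0.522, -0.3525, 0.023) shift [148.  -36.8 103.9] mm
```

Call:
send_rows(
  deltas="0.035 -0.008 0 0; 0.075 -0.018 0 0; 0.11 -0.026 0 0; 0.135 -0.032 0 0; 0.1485 -0.0357 0 0",
)

```text
t: 11.95
eef_pos: [0.5245, -0.3501, 0.1247]
tool_rot: [0.0, 0.983, 0.186, 0.001]
contact_force: [-0.1, -0.2, -0.1]
gripper_width: 0.561
grasp_force: 29.3
```

Call:
send_rows(
  deltas="0 0 0 0; 0 0 0.01 0; 0 0 0.025 0; 0 0 0.025 0; 0 0 0.025 0",
)

```text
t: 12.45
eef_pos: [0.5203, -0.3529, 0.0972]
tool_rot: [-0.001, 0.983, 0.184, -0.001]
contact_force: [1.0, -0.4, 0.3]
gripper_width: 0.562
grasp_force: 29.3
```

Call:
send_rows(
  deltas="0 0 0 0; 0 0 0 0",
)

```text
t: 12.65
eef_pos: [0.5219, -0.3526, 0.0987]
tool_rot: [0.0, 0.983, 0.184, 0.0]
contact_force: [0.6, 0.3, -0.6]
gripper_width: 0.56
grasp_force: 29.3
```

```bash
cat >> h.py <<'E'
def held(name,rad,lo=.02,cams=("scene","side")):
    "circle fit of known radius to the visible points of a held ring's top and side"
    from scipy.optimize import least_squares
    o=bot.get_obs()["eef_pos"]
    for c in cams:
        p=bot.read_camera(c);C=cloud(p);m=bot.masks_of(p,name)
        print(c,"lm",[(np.round(r["xyz"],4),round(r["confidence"],2)) for r in bot.landmark_of(p,name)[:2]])
        hsv=cv2.cvtColor(p["img"],cv2.COLOR_RGB2HSV);h,s=hsv[...,0].astype(int),hsv[...,1]
        hue={"large_center":115,"medium_center":25,"small_center":8}[name]
        k=(p["depth"]>0)&(abs(h-hue)<9)&(s>120)&(np.hypot(C[...,0]-o[0],C[...,1]-o[1])<.04)&(abs(C[...,2]-o[2])<.03)
        q=C[k]
        if len(q)<15: print("few",len(q));continue
        zt=np.percentile(q[:,2],97);print(" n",len(q),"z",np.percentile(q[:,2],[3,97]).round(4))
        e=q[(q[:,2]<zt-.004)&(q[:,2]>zt-.014)]
        if len(e)>8:
            f=least_squares(lambda v:np.hypot(e[:,0]-v[0],e[:,1]-v[1])-rad,o[:2],loss="soft_l1",f_scale=.001);print(" side fit",f.x.round(4),len(e))
        t=q[q[:,2]>zt-.003];print(" top mid",((t.min(0)+t.max(0))/2).round(4),np.ptp(t,0).round(3))
E
python3 - <<'E'
from h import *
to((.522,-.3525,.098),(.522,-.3525,.023))
held("large_center",.025)
w=bot.read_camera("wrist");s=bot.read_camera("side")
cv2.imwrite("pics/c3.png",cv2.cvtColor(np.hstack([cv2.resize(s["img"][180:340,150:310],(400,400)),cv2.resize(w["img"][120:330,60:340],(400,400))]),cv2.COLOR_RGB2BGR))
E
```

```text
t 12.65 pos [ 0.5219 -0.3526  0.0987] xaxis [0.932 0.362 0.   ] zaxis [ 0.001 -0.    -1.   ] F [ 0.6  0.3 -0.6] w 0.56 g 29.260045029222965
to (0.522, -0.3525, 0.098) shift [ 0.1 -0.1  0.7] mm
to (0.522, -0.3525, 0.023) shift [ 0.1 -0.1 75.7] mm
scene lm []
few 0
side lm [(array([ 0.525 , -0.3502,  0.0952]), 0.8)]
 n 306 z [0.0908 0.1044]
 side fit [ 0.5226 -0.3526] 108
 top mid [ 0.5214 -0.3454  0.1125] [0.047 0.055 0.022]
```

View pics/c3.png

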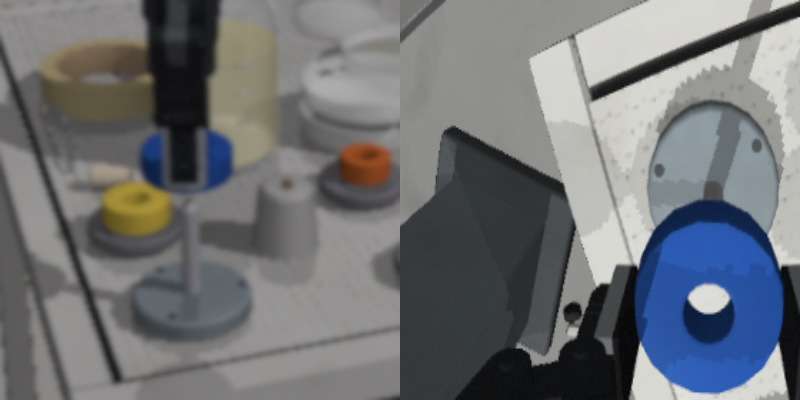

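Ring px (187,160) is centred above the spindle px (190,205) in the left crop, and the wrist view agrees sideways. Lowering.

Call:
send_rows(
  deltas="0 0 0.008 0; 0 0 0.016 0; 0 0 0.022 0; 0 0 0.028 0; 0 0 0.032 0",
)

```text
t: 13.55
eef_pos: [0.5215, -0.3521, 0.0653]
tool_rot: [-0.0, 0.983, 0.184, -0.0]
contact_force: [-1.0, -0.1, -0.7]
gripper_width: 0.562
grasp_force: 29.3
```

Call:
send_rows(
  deltas="0 0 0.006 0; 0 0 0.012 0; 0 0 0.018 0; 0 0 0.024 0; 0 0 0.03 0",
)

```text
t: 14.05
eef_pos: [0.5218, -0.3523, 0.0358]
tool_rot: [-0.0, 0.983, 0.184, -0.0]
contact_force: [0.1, 0.0, -1.1]
gripper_width: 0.564
grasp_force: 29.3
```

Run:
```python
from h import *
to((.522,-.3525,.0235))
held("large_center",.025,cams=("side",))
```

```text
t 14.05 pos [ 0.5218 -0.3523  0.0358] xaxis [ 0.932  0.362 -0.   ] zaxis [-0.  0. -1.] F [ 0.1  0.  -1.1] w 0.564 g 29.26207534968853
to (0.522, -0.3525, 0.0235) shift [ 0.1  0.3 12.3] mm
side lm [(array([ 0.5258, -0.3498,  0.0318]), 0.71)]
 n 323 z [0.0269 0.0414]
 side fit [ 0.5226 -0.3522] 98
 top mid [ 0.5211 -0.3508  0.0402] [0.047 0.047 0.004]
```

Call:
send_rows(
  deltas="0 0 0.004 0; 0 0 0.008 0; 0 0 0.0105 0; 0 0 0.012 0; 0 0 0.013 0",
)

```text
t: 14.7
eef_pos: [0.5218, -0.3523, 0.0232]
tool_rot: [-0.0, 0.983, 0.184, -0.0]
contact_force: [-2.8, 1.3, 8.6]
gripper_width: 0.565
grasp_force: 30.1
```

Call:
send_rows(
  deltas="0 0 0.0005 0; 0 0 0.0005 0; 0 0 0.0005 0",
)

```text
t: 15.0
eef_pos: [0.5218, -0.3523, 0.0232]
tool_rot: [-0.0, 0.983, 0.184, -0.0]
contact_force: [-1.2, 1.4, 4.7]
gripper_width: 0.561
grasp_force: 29.8
```

Seated. Release and rise.

Call:
send_rows(
  deltas="0 0 -0.0005 0; 0 0 -0.0005 0; 0 0 -0.0005 0",
  claw=0.7,
)

```text
t: 15.3
eef_pos: [0.5219, -0.3523, 0.0232]
tool_rot: [0.0, 0.983, 0.184, 0.0]
contact_force: [-0.0, 0.8, -0.5]
gripper_width: 0.699
grasp_force: 0.0
```

Call:
send_rows(
  deltas="0 0 -0.02 0; 0 0 -0.05 0; 0 0 -0.075 0; 0 0 -0.09 0; 0 0 -0.1 0",
)

```text
t: 15.8
eef_pos: [0.5222, -0.3525, 0.1245]
tool_rot: [0.0, 0.983, 0.184, 0.001]
contact_force: [-1.0, -0.4, 0.4]
gripper_width: 0.701
grasp_force: 0.0
```

Call:
send_rows(
  deltas="0.01 0.02 0 0; 0.022 0.045 0 0; 0.032 0.068 0 0; 0.037 0.079 0 0; 0.0375 0.083 0 0",
)

```text
t: 16.3
eef_pos: [0.5871, -0.4165, 0.1219]
tool_rot: [-0.0, 0.983, 0.184, -0.0]
contact_force: [0.6, -0.6, -0.2]
gripper_width: 0.7
grasp_force: 0.0
```

Call:
send_rows(
  deltas="0 0 0.015 0; 0 0 0.03 0; 0 0 0.045 0; 0 0 0.045 0; 0 0 0.045 0",
)

```text
t: 16.8
eef_pos: [0.5863, -0.4155, 0.0774]
tool_rot: [-0.001, 0.983, 0.184, -0.001]
contact_force: [-0.0, -0.5, 0.1]
gripper_width: 0.7
grasp_force: 0.0
```

Run:
```python
from h import *
to((.587,-.416,.0225))
p=bot.read_camera("side");C=cloud(p)
for n in("medium_center","large_center"): print(n,[(np.round(r["xyz"],4),round(r["confidence"],2)) for r in bot.landmark_of(p,n)[:2]])
q=C[(p["depth"]>0)&(np.hypot(C[...,0]-.522,C[...,1]+.352)<.024)&(C[...,2]>.02)&(C[...,2]<.036)];print("large top z",np.percentile(q[:,2],[50,90]),((q.max(0)+q.min(0))/2).round(4))
```

```text
t 16.8 pos [ 0.5863 -0.4155  0.0774] xaxis [ 0.932  0.363 -0.001] zaxis [-0.001  0.001 -1.   ] F [-0.  -0.5  0.1] w 0.7 g 0.0
to (0.587, -0.416, 0.0225) shift [ 0.5  0.8 54.9] mm
medium_center [(array([ 0.5924, -0.414 ,  0.019 ]), 0.74)]
large_center [(array([ 0.5231, -0.3495,  0.0213]), 0.56)]
large top z [0.02777423 0.02918179] [ 0.5219 -0.3519  0.0279]
```

Call:
send_rows(
  deltas="0 0 0.015 0; 0 0 0.03 0; 0 0 0.042 0; 0 0 0.051 0; 0 0 0.0555 0",
)

```text
t: 17.45
eef_pos: [0.5861, -0.4156, 0.0209]
tool_rot: [-0.001, 0.983, 0.184, -0.001]
contact_force: [-1.7, -0.2, 0.2]
gripper_width: 0.699
grasp_force: 0.0
```

Call:
send_rows(
  deltas="0 0 0 0; 0 0 0 0; 0 0 0 0; 0 0 0 0; 0 0 0 0",
  claw=0.35,
  force=27,
)

```text
t: 17.95
eef_pos: [0.587, -0.4162, 0.0232]
tool_rot: [0.0, 0.983, 0.184, 0.0]
contact_force: [-0.8, -0.2, -0.8]
gripper_width: 0.479
grasp_force: 27.3
```

Call:
send_rows(
  deltas="0 0 -0.005 0; 0 0 -0.02 0; 0 0 -0.05 0; 0 0 -0.08 0; 0 0 -0.1 0",
)

```text
t: 18.45
eef_pos: [0.588, -0.4168, 0.1269]
tool_rot: [0.001, 0.983, 0.184, 0.002]
contact_force: [1.1, -0.4, -1.5]
gripper_width: 0.475
grasp_force: 27.4
```

Call:
send_rows(
  deltas="-0.01 -0.02 0 0; -0.022 -0.045 0 0; -0.032 -0.068 0 0; -0.037 -0.079 0 0; -0.0375 -0.083 0 0",
)

```text
t: 18.95
eef_pos: [0.5212, -0.3517, 0.1243]
tool_rot: [0.0, 0.983, 0.184, 0.0]
contact_force: [0.1, -0.9, -0.3]
gripper_width: 0.476
grasp_force: 27.4
```

Call:
send_rows(
  deltas="0 0 0.008 0; 0 0 0.016 0; 0 0 0.025 0; 0 0 0.025 0; 0 0 0.025 0",
)

```text
t: 19.45
eef_pos: [0.5217, -0.3524, 0.097]
tool_rot: [-0.0, 0.983, 0.184, -0.0]
contact_force: [0.9, 0.9, -0.8]
gripper_width: 0.477
grasp_force: 27.4
```

Run:
```python
from h import *
to((.522,-.3525,.098),(.522,-.3525,.0392))
held("medium_center",.021)
w=bot.read_camera("wrist");s=bot.read_camera("side")
cv2.imwrite("pics/c4.png",cv2.cvtColor(np.hstack([cv2.resize(s["img"][180:340,150:310],(400,400)),cv2.resize(w["img"][120:330,60:340],(400,400))]),cv2.COLOR_RGB2BGR))
```

```text
t 19.45 pos [ 0.5217 -0.3524  0.097 ] xaxis [ 0.932  0.362 -0.001] zaxis [-0.001  0.001 -1.   ] F [ 0.9  0.9 -0.8] w 0.477 g 27.426034826785326
to (0.522, -0.3525, 0.098) shift [ 0.2  0.2 -1. ] mm
to (0.522, -0.3525, 0.0392) shift [ 0.3  0.3 57.8] mm
scene lm []
few 0
side lm [(array([ 0.5222, -0.3496,  0.0946]), 0.7), (array([ 0.4692, -0.5198,  0.0236]), 0.29)]
 n 192 z [0.0909 0.1042]
 side fit [ 0.5227 -0.3525] 75
 top mid [ 0.5212 -0.3499  0.1032] [0.039 0.037 0.004]
```

View pics/c4.png

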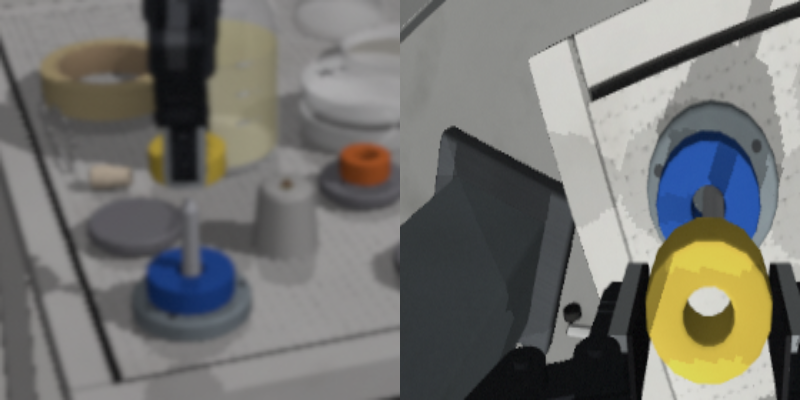

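Blue is seated flat at px (190,280). Yellow px (187,157) is centred above the spindle. Lowering.

Call:
send_rows(
  deltas="0 0 0.008 0; 0 0 0.016 0; 0 0 0.022 0; 0 0 0.028 0; 0 0 0.032 0",
)

```text
t: 20.35
eef_pos: [0.5215, -0.3521, 0.0648]
tool_rot: [-0.0, 0.983, 0.184, -0.0]
contact_force: [0.3, -0.7, -0.7]
gripper_width: 0.476
grasp_force: 27.4
```

Call:
send_rows(
  deltas="0 0 0.006 0; 0 0 0.012 0; 0 0 0.017 0; 0 0 0.02 0; 0 0 0.02 0",
)

```text
t: 20.85
eef_pos: [0.5216, -0.3521, 0.0453]
tool_rot: [-0.0, 0.983, 0.184, -0.0]
contact_force: [-0.3, 0.1, -1.2]
gripper_width: 0.476
grasp_force: 27.4
```

Call:
send_rows(
  deltas="0 0 0.002 0; 0 0 0.004 0; 0 0 0.0055 0; 0 0 0.007 0; 0 0 0.007 0",
)

```text
t: 21.35
eef_pos: [0.5217, -0.3522, 0.0386]
tool_rot: [-0.0, 0.983, 0.184, -0.0]
contact_force: [0.3, 0.3, -1.5]
gripper_width: 0.476
grasp_force: 27.4
```

Call:
send_rows(
  deltas="0 0 0.0004 0; 0 0 0.0008 0; 0 0 0.001 0; 0 0 0.001 0",
)

```text
t: 21.75
eef_pos: [0.5219, -0.3523, 0.0384]
tool_rot: [0.0, 0.983, 0.184, 0.0]
contact_force: [-1.3, 1.3, 6.3]
gripper_width: 0.475
grasp_force: 27.9
```

Contact at the expected height. Release, rise and go to the orange ring.

Call:
send_rows(
  deltas="0 0 -0.0005 0; 0 0 -0.0005 0; 0 0 -0.0005 0",
  claw=0.6,
)

```text
t: 22.05
eef_pos: [0.5219, -0.3523, 0.0383]
tool_rot: [0.0, 0.983, 0.184, 0.0]
contact_force: [-0.3, 0.9, 0.3]
gripper_width: 0.6
grasp_force: 0.0
```

Call:
send_rows(
  deltas="0 0 -0.02 0; 0 0 -0.05 0; 0 0 -0.075 0; 0 0 -0.085 0; 0 0 -0.085 0",
)

```text
t: 22.55
eef_pos: [0.5226, -0.3528, 0.1246]
tool_rot: [0.001, 0.983, 0.184, 0.001]
contact_force: [0.6, -0.6, -0.7]
gripper_width: 0.596
grasp_force: 0.0
```

Run:
```python
from h import *
to((.4718,-.5195,.123),(.4718,-.5195,.023))
p=bot.read_camera("side");C=cloud(p)
for n in("medium_center","large_center","small_center"): print(n,[(np.round(r["xyz"],4),round(r["confidence"],2)) for r in bot.landmark_of(p,n)[:2]])
q=C[(p["depth"]>0)&(np.hypot(C[...,0]-.522,C[...,1]+.352)<.024)&(C[...,2]>.041)&(C[...,2]<.05)];print("med top",np.percentile(q[:,2],[10,50,90]).round(4),((q.max(0)+q.min(0))/2).round(4))
```

```text
t 22.55 pos [ 0.5226 -0.3528  0.1246] xaxis [0.932 0.362 0.002] zaxis [ 0.003 -0.002 -1.   ] F [ 0.6 -0.6 -0.7] w 0.596 g 0.0
to (0.4718, -0.5195, 0.123) shift [-107.8  136.9    1.7] mm
to (0.4718, -0.5195, 0.023) shift [-107.9  136.7  101.7] mm
medium_center [(array([ 0.523 , -0.3499,  0.0339]), 0.63)]
large_center [(array([ 0.5235, -0.3501,  0.018 ]), 0.84)]
small_center [(array([ 0.4711, -0.52  ,  0.0216]), 0.53), (array([ 0.5861, -0.546 ,  0.0856]), 0.26)]
med top [0.042  0.0438 0.045 ] [ 0.5214 -0.3512  0.0453]
```

Call:
send_rows(
  deltas="-0.02 0.026 0 0; -0.045 0.057 0 0; -0.072 0.092 0 0; -0.095 0.122 0 0; -0.1073 0.1375 0 0",
  claw=0.58,
)

```text
t: 23.25
eef_pos: [0.4685, -0.523, 0.1218]
tool_rot: [0.0, 0.983, 0.182, -0.001]
contact_force: [-0.5, -1.0, 0.5]
gripper_width: 0.575
grasp_force: 0.0
```

Call:
send_rows(
  deltas="0 0 0.015 0; 0 0 0.03 0; 0 0 0.045 0; 0 0 0.045 0; 0 0 0.045 0",
)

```text
t: 23.75
eef_pos: [0.4722, -0.5176, 0.0775]
tool_rot: [-0.001, 0.983, 0.185, -0.0]
contact_force: [-0.4, 0.1, -0.2]
gripper_width: 0.579
grasp_force: 0.0
```

Run:
```python
from h import *
to((.4718,-.5195,.0235))
w=bot.read_camera("wrist");s=bot.read_camera("side")
cv2.imwrite("pics/c5.png",cv2.cvtColor(np.hstack([cv2.resize(s["img"][180:340,200:360],(400,400)),cv2.resize(w["img"][120:330,60:340],(400,400))]),cv2.COLOR_RGB2BGR))
```

```text
t 23.75 pos [ 0.4722 -0.5176  0.0775] xaxis [ 0.931  0.364 -0.   ] zaxis [-0.001  0.002 -1.   ] F [-0.4  0.1 -0.2] w 0.579 g 0.0
to (0.4718, -0.5195, 0.0235) shift [-1.1  1.7 54. ] mm
```

View pics/c5.png

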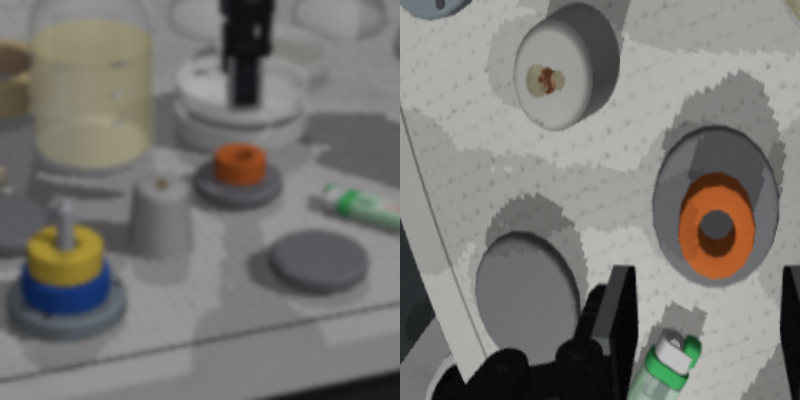

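The stack is good (left crop, px (65,265)). Orange is between the jaws with clear space around it. Grasp it.

Call:
send_rows(
  deltas="0 0 0.015 0; 0 0 0.03 0; 0 0 0.042 0; 0 0 0.050 0; 0 0 0.0545 0",
)

```text
t: 24.35
eef_pos: [0.471, -0.5188, 0.0221]
tool_rot: [-0.001, 0.983, 0.184, -0.001]
contact_force: [0.2, -0.8, 0.5]
gripper_width: 0.581
grasp_force: 0.0
```

Call:
send_rows(
  deltas="0 0 0 0; 0 0 0 0; 0 0 0 0; 0 0 0 0; 0 0 0 0",
  claw=0.25,
  force=25,
)

```text
t: 24.85
eef_pos: [0.4718, -0.5195, 0.0242]
tool_rot: [0.0, 0.983, 0.184, 0.0]
contact_force: [-0.1, 1.2, 0.5]
gripper_width: 0.391
grasp_force: 24.9
```

Call:
send_rows(
  deltas="0 0 -0.005 0; 0 0 -0.02 0; 0 0 -0.05 0; 0 0 -0.08 0; 0 0 -0.1 0",
)

```text
t: 25.35
eef_pos: [0.4725, -0.5203, 0.1278]
tool_rot: [0.002, 0.983, 0.184, 0.001]
contact_force: [-0.0, 0.3, 0.1]
gripper_width: 0.389
grasp_force: 24.9
```

Call:
send_rows(
  deltas="0.02 -0.026 0 0; 0.045 -0.057 0 0; 0.072 -0.092 0 0; 0.095 -0.122 0 0; 0.1073 -0.1375 0 0",
)

```text
t: 25.85
eef_pos: [0.5239, -0.3479, 0.1254]
tool_rot: [-0.0, 0.982, 0.187, 0.001]
contact_force: [0.5, 0.8, -1.1]
gripper_width: 0.386
grasp_force: 25.0
```

Call:
send_rows(
  deltas="0 0 0 0; 0 0 0.015 0; 0 0 0.025 0; 0 0 0.025 0; 0 0 0.025 0",
)

```text
t: 26.35
eef_pos: [0.5208, -0.3533, 0.0979]
tool_rot: [-0.0, 0.983, 0.183, -0.001]
contact_force: [0.4, -0.3, 0.0]
gripper_width: 0.387
grasp_force: 25.0
```

Run:
```python
from h import *
to((.522,-.3525,.0985),(.522,-.3525,.056))
held("small_center",.017)
w=bot.read_camera("wrist");s=bot.read_camera("side")
cv2.imwrite("pics/c6.png",cv2.cvtColor(np.hstack([cv2.resize(s["img"][180:340,150:310],(400,400)),cv2.resize(w["img"][120:330,60:340],(400,400))]),cv2.COLOR_RGB2BGR))
```

```text
t 26.35 pos [ 0.5208 -0.3533  0.0979] xaxis [ 0.933  0.361 -0.001] zaxis [-0.001  0.    -1.   ] F [ 0.4 -0.3  0. ] w 0.387 g 24.95531503111124
to (0.522, -0.3525, 0.0985) shift [ 1.4 -0.3 -0.6] mm
to (0.522, -0.3525, 0.056) shift [ 1.4 -0.3 41.9] mm
scene lm []
few 0
side lm [(array([ 0.5229, -0.3514,  0.0967]), 0.66), (array([ 0.5008, -0.4422,  0.0194]), 0.2)]
 n 79 z [0.091  0.1045]
 side fit [ 0.5226 -0.353 ] 37
 top mid [ 0.5209 -0.3464  0.1072] [0.031 0.036 0.01 ]
```

View pics/c6.png

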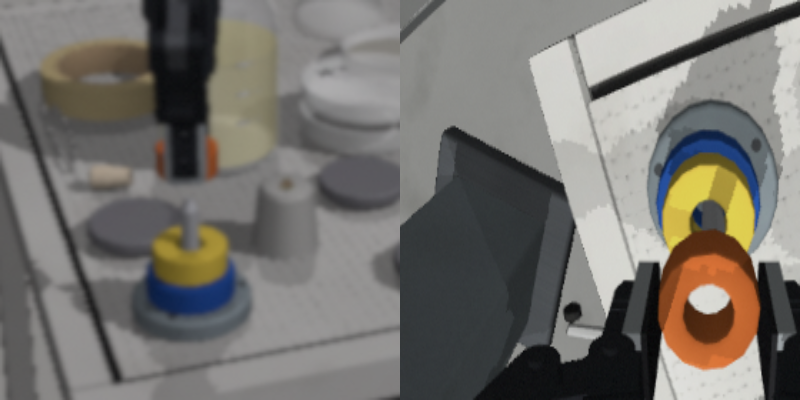

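Orange px (187,158) is above the spindle px (190,215) and laterally aligned in the wrist view. Lowering.

Call:
send_rows(
  deltas="0 0 0 0; 0 0 0.006 0; 0 0 0.012 0; 0 0 0.018 0; 0 0 0.024 0",
)

```text
t: 27.25
eef_pos: [0.5216, -0.3521, 0.074]
tool_rot: [-0.0, 0.983, 0.184, -0.0]
contact_force: [0.4, 0.1, -0.4]
gripper_width: 0.393
grasp_force: 25.0
```

Call:
send_rows(
  deltas="0 0 0.005 0; 0 0 0.01 0; 0 0 0.014 0; 0 0 0.016 0; 0 0 0.017 0",
)

```text
t: 27.75
eef_pos: [0.5218, -0.3522, 0.0576]
tool_rot: [-0.0, 0.983, 0.184, -0.0]
contact_force: [-0.0, 0.1, 0.0]
gripper_width: 0.388
grasp_force: 25.0
```

Call:
send_rows(
  deltas="0 0 0.0005 0; 0 0 0.001 0; 0 0 0.0015 0; 0 0 0.002 0; 0 0 0.002 0",
)

```text
t: 28.25
eef_pos: [0.5218, -0.3523, 0.0558]
tool_rot: [0.0, 0.983, 0.184, 0.0]
contact_force: [-0.7, -0.3, 0.1]
gripper_width: 0.388
grasp_force: 25.0
```

Call:
send_rows(
  deltas="0 0 0.0004 0; 0 0 0.0008 0; 0 0 0.001 0; 0 0 0.001 0",
)

```text
t: 28.65
eef_pos: [0.5219, -0.3523, 0.0551]
tool_rot: [0.0, 0.983, 0.184, 0.0]
contact_force: [-2.1, 1.3, 3.9]
gripper_width: 0.389
grasp_force: 25.2
```

Contact. Release and rise clear.

Call:
send_rows(
  deltas="0 0 0 0; 0 0 0 0; 0 0 0 0",
  claw=0.55,
)

```text
t: 28.95
eef_pos: [0.5218, -0.3522, 0.0547]
tool_rot: [-0.0, 0.983, 0.184, -0.0]
contact_force: [-0.1, -0.1, 0.0]
gripper_width: 0.549
grasp_force: 0.0
```

Call:
send_rows(
  deltas="0 0 -0.02 0; 0 0 -0.05 0; 0 0 -0.08 0; 0 0 -0.11 0; 0 0 -0.12 0",
)

```text
t: 29.45
eef_pos: [0.5234, -0.3532, 0.1782]
tool_rot: [0.002, 0.983, 0.184, 0.002]
contact_force: [0.3, 0.0, -0.6]
gripper_width: 0.548
grasp_force: 0.0
```

Call:
send_rows(
  deltas="0 0 0 0; 0 0 0 0; 0 0 0 0",
)

```text
t: 29.75
eef_pos: [0.5209, -0.3517, 0.1729]
tool_rot: [-0.001, 0.983, 0.184, -0.001]
contact_force: [-0.3, -0.0, 0.6]
gripper_width: 0.549
grasp_force: 0.0
```

Run:
```python
from h import *
to()
s=bot.read_camera("side");w=bot.read_camera("wrist");C=cloud(s)
q=C[(s["depth"]>0)&(np.hypot(C[...,0]-.522,C[...,1]+.352)<.02)&(C[...,2]>.055)&(C[...,2]<.064)];print("top",np.percentile(q[:,2],[10,50,90]).round(4))
for n in("large_center","medium_center","small_center","cap_center","bung_center","stack_center","broth_center","lighter_center"): print(n,[np.round(r["xyz"],3).tolist() for r in bot.landmark_of(s,n)[:1]])
cv2.imwrite("pics/c7.png",cv2.cvtColor(np.hstack([cv2.resize(s["img"][180:340,150:310],(400,400)),cv2.resize(w["img"][120:330,60:340],(400,400))]),cv2.COLOR_RGB2BGR))
```

```text
t 29.75 pos [ 0.5209 -0.3517  0.1729] xaxis [ 0.932  0.362 -0.002] zaxis [-0.003  0.002 -1.   ] F [-0.3 -0.   0.6] w 0.549 g 0.0
top [0.0565 0.0594 0.0605]
large_center [[0.525, -0.349, 0.021]]
medium_center [[0.523, -0.351, 0.036]]
small_center [[0.523, -0.353, 0.053]]
cap_center [[0.5, -0.443, 0.022]]
bung_center [[0.631, -0.471, 0.007]]
stack_center []
broth_center [[0.582, -0.544, 0.086]]
lighter_center [[0.374, -0.519, 0.004]]
```

View pics/c7.png

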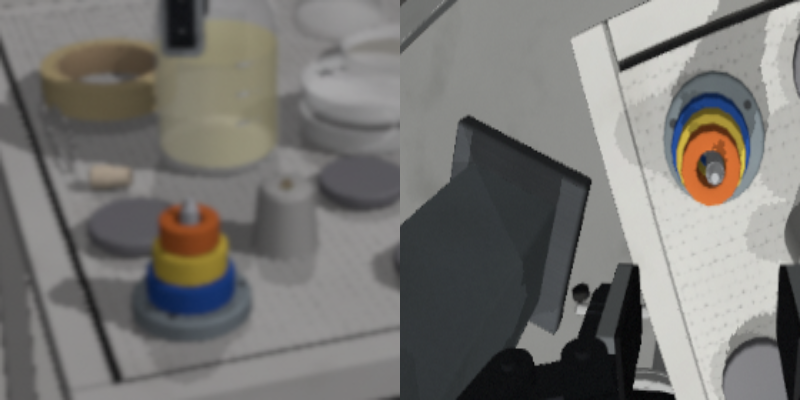

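The stack is complete and flat at px (190,265) in the left crop: blue, yellow, orange on the spindle, with bystanders where they were.

```bash
python3 -c "
from station import bot
print(bot.hand_in())"
```

```text
the job is handed in; nothing more can be done
None
```

The stack is rebuilt on the spindle and handed in: blue at the bottom, yellow on it and orange on top, all lying flat. The other things stayed where they were (the glass dishes checked only by eye), and it took about 30 s of the 72 s allowed.

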